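# Lay out the shoe creams for finishing

## Robot

A 6-joint arm with a two-finger parallel gripper is mounted at the origin on the work surface. World frame = base frame: x ahead of the robot, y to its left, z up, the work surface at z = 0. Lengths are in m, angles in rad, forces in N, time in s.
With the tool pointing down it reaches from about 0.425 to 0.95 m from the base axis. Payload 3.5 kg.
Tool frame: the origin (TCP) lies on the centre line of the jaws, within the pads' length; the fingertips stand 8 mm ahead of it and the grasp point (between the pads) lies 11 mm behind it; z points along the fingers, y is the line along which they close (so a half turn about z gives the same grasp; the last joint's range is limited). The gripper opens to 85 mm and grips with 20 to 120 N. Pads are 22 mm wide; open, the fingers measure 114 mm over their backs; the gripper's body (76 mm by 85 mm) begins 54 mm behind the grasp point. The pads swing forward as they close: fully open they stand 13 mm farther back than shut.
Start: joints at [1.198, 0.286, 1.577, -0, 1.279, -0.15], TCP at [0.149, 0.658, 0.239] pointing down, gripper open.
Joint ranges: [-2.77, 2.77], [-0.9, 2.22], [0.21, 2.48], [-1.53, 4.67], [0.24, 2.81], [-2.84, 2.84]. Speed limits (rad/s): [2.79, 2.79, 3.14, 3.14, 3.14, 3.14].

## Interface

Orientations are given as a unit quaternion [x, y, z, w].
In Python, from plant import ctrl gives the robot as it stands. The module is installed in compiled form; this text tells all that it offers.
- The arm moves only by the tool send_rows, never from a script. Its argument "steps" is a list of rows, each a list of 5 numbers: the shift along the tool's x, y, z in m, then the turn about the tool's z in degrees, then the opening, from -1 (shut) to 1 (fully open). A call has 1 to 12 rows; each row is the pose to reach, as a shift and turn from the pose commanded when the call began, along the tool's axes at that moment; what a row does not reach only later rows make up. A row lasts 1/10 s, in which the tool goes at most 50 mm and 8.59 degrees, less where a joint would pass 70% of its speed; a pose out of reach is approached as far as the arm can. A call with a gripper value outside its range is refused whole. The fingers move at their own pace and stop on an object; "squeeze" is the grip in N (left out, the last holds). Time passes only in rows, so rows that repeat a pose let the fingers close. It gives the time, the measured TCP pose, the force, the opening and the grip force at its end, in the units of the state.
- ctrl.get_state(): the state, without advancing time (a new reading comes with each control period).
- ctrl.read_camera(name): name is "scene" or "top"; returns the picture (400x640x3 uint8, red, green, blue); there is no depth.
- ctrl.calibration(name): a dict with "intrinsics" (3x3 intrinsics, pixels), "k1" (the pictures are not rectified: a ray, as slopes to the right and down, at radius r is drawn at 1 + k1 r^2 times it, then the intrinsics apply), "extrinsics" (4x4, takes a point from world to camera coordinates). Camera axes: x right, y up, looking along -z (the intrinsics and any distortion apply to the point x, -y, -z); pixel columns grow to the right and rows downward; lengths in m; the calibration is good to about 2 mm. A picture is of the moment at which its call begins. calibration takes no time and is no camera call.
- ctrl.sign_off(): hands the job in; it is judged then, once.
The state is a dict: "time": time; "qpos": joint angles; "dq": joint speeds; "joint_efforts": joint torques, N m; "eef_pos": TCP position; "tcp_rot": TCP orientation; "contact_force": force on the tool from outside, world axes, zero at the start; "wrist_torque": the same for the moment, N m; "opening": opening from 0.0 (shut) to 1.0 (fully open); "finger_force": force on a finger pad.
Only numpy, scipy, OpenCV 4.12 (cv2) and the standard library are available. Lean on these libraries where they do the work, as an engineer would, in place of code of your own. Each camera call takes 0.05 s, during which the arm holds its last target. There are 200 camera calls.

## Task

Lay out the creams for the four shoes waiting to be polished: move the jars one by one from the jar rack to the front rail of the finishing rack so that they stand in the same order as the shoes, each jar upright and flat in the pocket at the toe of the shoe of its own colour. Set the glass jars down, do not drop or tip them; leave the navy jar in its place in the jar rack and do not shift the shoes.

Things in the scene. Friction and masses are not known exactly. Their poses are not given: they have to be found in the camera images.
- jar_black: Closed glass jar of shoe cream, black: upright cylinder, diameter 48 mm, height 50 mm, 0.1 kg; body and top of lid show the colour. Origin: centre of its underside, z up; yaw means nothing. Starts in the jar rack, a low wooden plank near the robot: 5 pockets in a straight row, 85 apart, a jar in each, any order; pocket floor 12 above the bench, plank top 22.
- jar_burgundy: Closed glass jar of shoe cream, burgundy (dark wine red): upright cylinder, diameter 48 mm, height 50 mm, 0.1 kg; body and top of lid show the colour. Origin: centre of its underside, z up; yaw means nothing. Starts in the jar rack, a low wooden plank near the robot: 5 pockets in a straight row, 85 apart, a jar in each, any order; pocket floor 12 above the bench, plank top 22.
- jar_tan: Closed glass jar of shoe cream, tan (light brown): upright cylinder, diameter 48 mm, height 50 mm, 0.1 kg; body and top of lid show the colour. Origin: centre of its underside, z up; yaw means nothing. Starts in the jar rack, a low wooden plank near the robot: 5 pockets in a straight row, 85 apart, a jar in each, any order; pocket floor 12 above the bench, plank top 22.
- jar_white: Closed glass jar of shoe cream, off-white: upright cylinder, diameter 48 mm, height 50 mm, 0.1 kg; body and top of lid show the colour. Origin: centre of its underside, z up; yaw means nothing. Starts in the jar rack, a low wooden plank near the robot: 5 pockets in a straight row, 85 apart, a jar in each, any order; pocket floor 12 above the bench, plank top 22.
- jar_navy: Closed glass jar of shoe cream, navy blue (no shoe has its colour): upright cylinder, diameter 48 mm, height 50 mm, 0.1 kg; body and top of lid show the colour. Origin: centre of its underside, z up; yaw means nothing. Starts in the jar rack, a low wooden plank near the robot: 5 pockets in a straight row, 85 apart, a jar in each, any order; pocket floor 12 above the bench, plank top 22.
- shoe_black: Low lace-up shoe, black leather, loose, 0.35 kg: 250 mm long, 90 wide, 50 high at the toe, 80 at instep and heel. Stands on the finishing rack, toe to the robot, behind one rail pocket. Origin: under the tip of its toe, at sole level (42 above the bench); x to its heel, z up. The centre of its pocket is about 52 from the origin, along the rack's -x.
- shoe_burgundy: Low slip-on shoe with a strap, burgundy (dark wine red) leather, loose, 0.35 kg: 250 mm long, 90 wide, 50 high at the toe, 80 at instep and heel. Stands on the finishing rack, toe to the robot, behind one rail pocket. Origin: under the tip of its toe, at sole level (42 above the bench); x to its heel, z up. The centre of its pocket is about 52 from the origin, along the rack's -x.
- shoe_tan: Low lace-up shoe, tan (light brown) leather, loose, 0.35 kg: 250 mm long, 90 wide, 50 high at the toe, 80 at instep and heel. Stands on the finishing rack, toe to the robot, behind one rail pocket. Origin: under the tip of its toe, at sole level (42 above the bench); x to its heel, z up. The centre of its pocket is about 52 from the origin, along the rack's -x.
- shoe_white: Low lace-up shoe, off-white leather, loose, 0.35 kg: 250 mm long, 90 wide, 50 high at the toe, 80 at instep and heel. Stands on the finishing rack, toe to the robot, behind one rail pocket. Origin: under the tip of its toe, at sole level (42 above the bench); x to its heel, z up. The centre of its pocket is about 52 from the origin, along the rack's -x.
- finishing_rack: Fixed rack, green steel frame 352 deep (x), 464 wide (y) (sizes in mm): mesh deck with four shoes, wood rail with four square pockets along its -x edge (towards the robot). Origin: centre of its footprint on the bench; x away from the robot, y along the row. Pocket centres x -135, y -168, -56, 56, 168; each 70 x 70, 10 deep, floor 42 above the bench. Toe tips: x -83, same y (few mm off).

How it is judged:
By the outcome, as a careful person would: the job done as asked, in the order asked, and still so for the second after the job is handed in, with the robot touching nothing.
It also fails if it takes over 83 s, if anything falls off the work surface, if the arm or the gripper's body presses on something with over 40 N, if the wrist force passes 120 N, or if a joint passes its speed limit or range.

## Working session

There is one attempt and no reset: what is moved stays moved. The work goes in short steps, Python scripts to look and compute and a tool call to move; the robot and the scene stay as the last step left them, time stands still between calls to the robot, and variables do not carry over. Pictures are saved under pics/ and viewed, at most 14 in all, crops included, and the job is handed in when it is done.

Besides the shell and the picture viewer there is one more tool, called after "Request:" as name(argument=value, ...) on one line, values as JSON. send_rows: Moves the arm, as the interface text tells. Its arguments: {"type":"object","properties":{"steps":{"type":"array","items":{"type":"array","items":{"type":"number"}}},"squeeze":{"type":"number"}},"required":["steps"]}

```bash
mkdir -p pics
python3 - <<'E'
from plant import ctrl
import cv2
for n in("top","scene"):
    cv2.imwrite(f"pics/{n}0.png",ctrl.read_camera(n)[:,:,::-1]); c=ctrl.calibration(n); print(n,c)
print(ctrl.get_state())
E
```

```text
top {'intrinsics': array([[365.60100966,   0.        , 325.75102105],
       [  0.        , 365.60100966, 197.91820735],
       [  0.        ,   0.        ,   1.        ]]), 'k1': -0.07573266088056207, 'extrinsics': array([[-0.01878144, -0.99971595, -0.01467221,  0.00685662],
       [ 0.99690707, -0.0198447 ,  0.07604264, -0.6151497 ],
       [-0.0763122 , -0.01319864,  0.99699661, -0.75740814],
       [ 0.        ,  0.        ,  0.        ,  1.        ]])}
scene {'intrinsics': array([[433.31614983,   0.        , 325.29591971],
       [  0.        , 433.31614983, 199.33257177],
       [  0.        ,   0.        ,   1.        ]]), 'k1': 0.028229485678393434, 'extrinsics': array([[ 0.41565929,  0.9092408 , -0.02255052, -0.25305252],
       [-0.57022891,  0.27983559,  0.77235421,  0.29643522],
       [ 0.7085664 , -0.30817724,  0.63479165, -1.29877656],
       [ 0.        ,  0.        ,  0.        ,  1.        ]])}
{'time': 0.1, 'qpos': array([ 1.19798352e+00,  2.87094601e-01,  1.57804926e+00,  2.20807100e-05,
        1.27863385e+00, -1.50030163e-01]), 'dq': array([ 0.00105357, -0.00110293, -0.00296265,  0.0011112 , -0.00401317,
        0.00036965]), 'joint_efforts': array([ 2.35464386e-04, -4.07294154e+01, -2.93701172e+01, -1.48446725e-04,
        3.43568361e-03,  1.55252656e-05]), 'eef_pos': array([0.14890549, 0.65776436, 0.23806371]), 'tcp_rot': array([ 1.11164212e-01,  9.93801451e-01, -1.05267388e-03, -2.92577536e-04]), 'contact_force': array([-0.81976289, -0.65531388,  0.95164028]), 'wrist_torque': array([ 0.04685314,  0.00737608, -0.00943322]), 'finger_force': 0.0, 'opening': 0.9984317715840287}
```

View pics/top0.png

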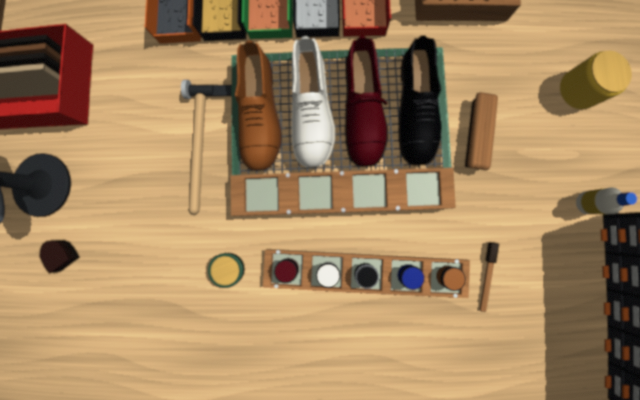

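View pics/scene0.png

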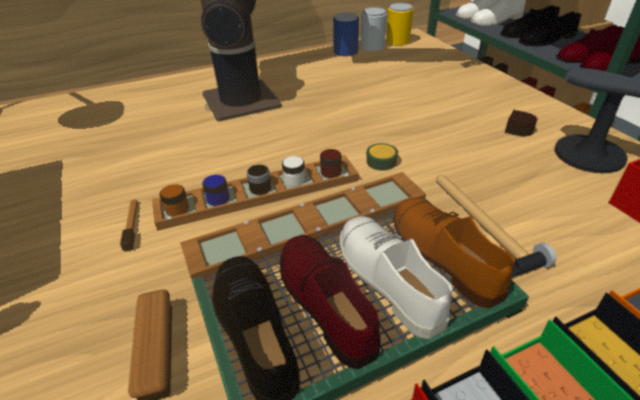

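```bash
cat > h.py <<'E'
import numpy as np, cv2
from plant import ctrl
def cam(n):
    c=ctrl.calibration(n); K=c["intrinsics"]; E=c["extrinsics"]
    F=np.diag([1,-1,-1.])  # to OpenCV axes
    return K,c["k1"],F@E[:3,:3],F@E[:3,3]
def unproj(n,uv,z):
    K,k,R,t=cam(n)
    p=cv2.undistortPointsIter(np.float64(uv).reshape(-1,1,2),K,np.array([k,0,0,0.]),None,None,(3,100,1e-10))[:,0]
    d=np.c_[p,np.ones(len(p))]@R; o=-R.T@t
    return o+d*((z-o[2])/d[:,2])[:,None]
def proj(n,P):
    K,k,R,t=cam(n)
    return cv2.projectPoints(np.float64(P).reshape(-1,1,3),cv2.Rodrigues(R)[0],t,K,np.array([k,0,0,0.]))[0][:,0]
E
python3 - <<'E'
from h import *
J=unproj("top",[(286,271),(327,275),(366,276),(411,277),(453,279)],.062);print(J.round(4))
P=unproj("top",[(262,194.5),(315.5,192.5),(369.5,190.5),(423,189)],.042);print(P.round(4))
for A in(J,P): print(np.linalg.norm(np.diff(A,axis=0),axis=1).round(4))
J2=unproj("scene",[(331,156),(293,162),(258,171),(215,182),(173,192)],.062);print(J2.round(4))
P2=unproj("scene",[(390,191),(337,208),(281,227),(222,247)],.042);print(P2.round(4))
a=cv2.imread("pics/top0.png")
cv2.imwrite("pics/c0.png",np.vstack([cv2.resize(a[165:220,225:465],(792,182),interpolation=2),cv2.resize(a[240:305,255:475],(792,234),interpolation=2)]))
E
```

```text
[[ 0.4665  0.0771  0.062 ]
 [ 0.4572 -0.0051  0.062 ]
 [ 0.4538 -0.0832  0.062 ]
 [ 0.4498 -0.1735  0.062 ]
 [ 0.4435 -0.2585  0.062 ]]
[[ 0.6236  0.1282  0.042 ]
 [ 0.6255  0.0159  0.042 ]
 [ 0.6275 -0.0969  0.042 ]
 [ 0.6284 -0.2091  0.042 ]]
[0.0828 0.0782 0.0904 0.0852]
[0.1123 0.1128 0.1122]
[[ 0.4754  0.0762  0.062 ]
 [ 0.4598 -0.0067  0.062 ]
 [ 0.4582 -0.0847  0.062 ]
 [ 0.4561 -0.1752  0.062 ]
 [ 0.4518 -0.2579  0.062 ]]
[[ 0.6167  0.1417  0.042 ]
 [ 0.6172  0.0222  0.042 ]
 [ 0.6203 -0.0945  0.042 ]
 [ 0.6232 -0.2062  0.042 ]]
```

View pics/c0.png

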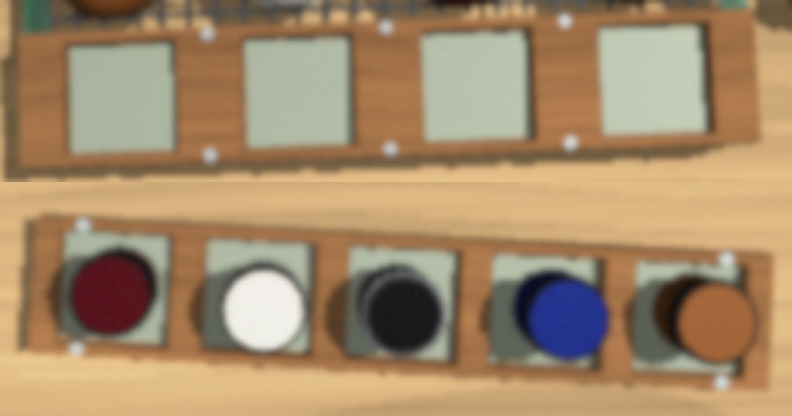

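Run:
```python
from h import *
J=unproj("top",[(286.1,270.8),(328,275.3),(366.9,276.4),(412.8,277.5),(453.6,278.6)],.062);print(J.round(4))
P=unproj("top",[(261.8,194.6),(315.6,192.6),(369.5,190.8),(423.5,189.2)],.047);print(P.round(4))
from scipy.spatial.transform import Rotation as R
s=ctrl.get_state(); r=R.from_quat(s["tcp_rot"]); print(r.as_matrix().round(4)); print(r.inv().apply(np.array([J[0,0],J[0,1],.14])-s["eef_pos"]).round(4))
```

```text
[[ 0.4669  0.0769  0.062 ]
 [ 0.4566 -0.0071  0.062 ]
 [ 0.4529 -0.085   0.062 ]
 [ 0.4487 -0.1771  0.062 ]
 [ 0.4443 -0.2598  0.062 ]]
[[ 0.6229  0.1277  0.047 ]
 [ 0.6248  0.0155  0.047 ]
 [ 0.6264 -0.0963  0.047 ]
 [ 0.6275 -0.2088  0.047 ]]
[[-9.753e-01  2.209e-01 -8.000e-04]
 [ 2.210e-01  9.753e-01 -2.000e-03]
 [ 3.000e-04 -2.200e-03 -1.000e+00]]
[-0.4385 -0.496   0.099 ]
```

Request:
send_rows(steps=[[-0.22,-0.25,0.02,-6,0.53],[-0.22,-0.25,0.02,-6,0.53],[-0.22,-0.25,0.02,-6,0.53],[-0.22,-0.25,0.02,-6,0.53],[-0.22,-0.25,0.02,-6,0.53],[-0.22,-0.25,0.02,-6,0.53],[-0.22,-0.25,0.02,-6,0.53],[-0.35,-0.4,0.04,-12.8,0.53],[-0.35,-0.4,0.04,-12.8,0.53],[-0.35,-0.4,0.04,-12.8,0.53],[-0.35,-0.4,0.04,-12.8,0.53],[-0.35,-0.4,0.04,-12.8,0.53]], squeeze=30)

```text
time: 1.3
eef_pos: [0.4037, 0.1863, 0.1985]
tcp_rot: [0.004, 1.0, -0.001, -0.0]
contact_force: [0.2, 1.7, 0.5]
opening: 0.77
finger_force: 0.0
```

Request:
send_rows(steps=[[-0.064,-0.11,0.05,0,0.53],[-0.064,-0.11,0.05,0,0.53],[-0.064,-0.11,0.05,0,0.53],[-0.064,-0.11,0.05,0,0.53],[-0.064,-0.11,0.05,0,0.53],[-0.064,-0.11,0.05,0,0.53]])

```text
time: 1.9
eef_pos: [0.4658, 0.082, 0.1495]
tcp_rot: [-0.001, 1.0, 0.0, -0.0]
contact_force: [0.1, -0.8, -0.5]
opening: 0.763
finger_force: 0.0
```

Run:
```python
from h import *
s=ctrl.get_state();print(s["eef_pos"],s["tcp_rot"],s["opening"],s["contact_force"])
a=ctrl.read_camera("scene")[:,:,::-1];b=ctrl.read_camera("top")[:,:,::-1]
cv2.imwrite("pics/c1.png",np.vstack([cv2.resize(a[60:230,180:440],(780,510),interpolation=2)[:330],cv2.resize(b[200:300,230:490],(780,270),interpolation=2)]))
```

```text
[0.46577093 0.08195791 0.14950429] [-8.90546530e-04  9.99999585e-01  1.84769210e-04 -4.24055188e-05] 0.7630079696428739 [ 0.07382197 -0.75871952 -0.49047707]
```

View pics/c1.png

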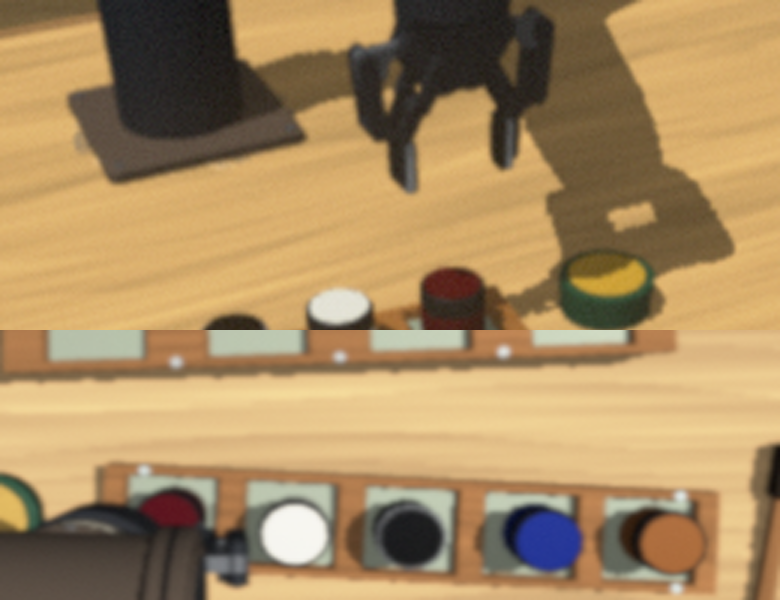

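Request:
send_rows(steps=[[-0.001,-0.005,0.02,0,0.53],[-0.001,-0.005,0.05,0,0.53],[-0.001,-0.005,0.075,0,0.53],[-0.001,-0.005,0.095,0,0.53],[-0.001,-0.005,0.105,0,0.53],[-0.001,-0.005,0.113,0,0.53],[-0.001,-0.005,0.113,0,0.53]])

```text
time: 2.7
eef_pos: [0.4669, 0.0763, 0.0361]
tcp_rot: [-0.001, 1.0, 0.0, -0.0]
contact_force: [0.4, -0.4, -0.2]
opening: 0.766
finger_force: 0.0
```

Request:
send_rows(steps=[[0,0,0,0,0.3],[0,0,0,0,0.2],[0,0,0,0,0.1],[0,0,0,0,0],[0,0,0,0,-0.1],[0,0,0,0,-0.2],[0,0,0,0,-0.3]])

```text
time: 3.4
eef_pos: [0.4682, 0.0763, 0.0377]
tcp_rot: [-0.0, 1.0, 0.0, 0.001]
contact_force: [-1.9, 2.4, 5.8]
opening: 0.549
finger_force: 30.1
```

Request:
send_rows(steps=[[0,0,-0.01,0,-0.3],[0,0,-0.03,0,-0.3],[0,0,-0.06,0,-0.3],[0,0,-0.09,0,-0.3],[-0.03,-0.03,-0.1,0,-0.3],[-0.065,-0.065,-0.1,0,-0.3],[-0.095,-0.1,-0.1,0,-0.3],[-0.125,-0.135,-0.1,0,-0.3],[-0.147,-0.16,-0.1,0,-0.3],[-0.157,-0.17,-0.1,0,-0.3],[-0.159,-0.173,-0.1,0,-0.3],[-0.159,-0.173,-0.1,0,-0.3]])

```text
time: 4.6
eef_pos: [0.6254, -0.0965, 0.1358]
tcp_rot: [-0.0, 1.0, 0.0, -0.001]
contact_force: [-0.0, 0.2, -1.8]
opening: 0.553
finger_force: 31.5
```

Run:
```python
from h import *
a=ctrl.read_camera("scene")[:,:,::-1]
cv2.imwrite("pics/c2.png",cv2.resize(a[80:280,140:440],(780,520),interpolation=2))
s=ctrl.get_state();print(s["eef_pos"],s["finger_force"],s["opening"],s["contact_force"])
```

```text
[ 0.62513847 -0.09593525  0.13585331] 31.523451805114746 0.5525615795811036 [-0.2739723   0.44057289 -0.61601742]
```

View pics/c2.png

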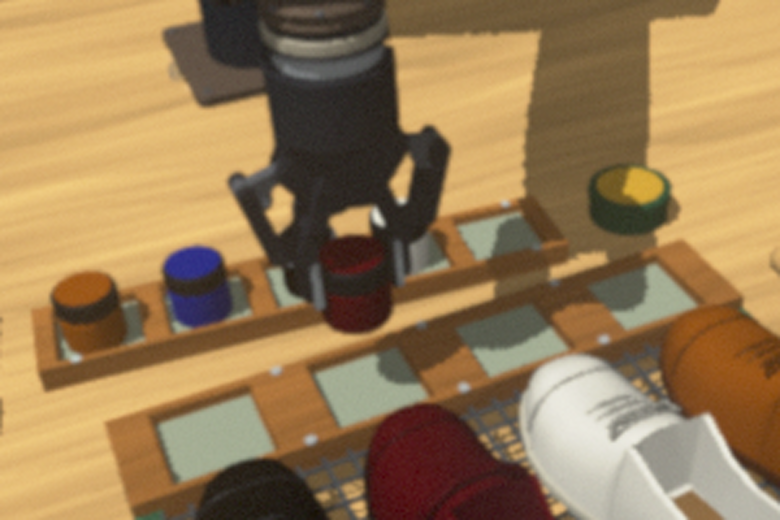

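Run:
```python
from h import *
print(unproj("scene",[(276.5,179.4)],.160), proj("scene",[[.6264,-.0963,.16],[.6264,-.0963,.042],[.6250,-.096,.16]]))
```

```text
[[ 0.63157173 -0.09560749  0.16      ]] [[275.06628343 177.84394045]
 [281.22309301 229.33243033]
 [274.95628008 177.34826873]]
```

Request:
send_rows(steps=[[0.002,0,0.02,0,-0.3],[0.002,0,0.04,0,-0.3],[0.002,0,0.055,0,-0.3],[0.002,0,0.062,0,-0.3],[0.002,0,0.064,0,-0.3],[0.002,0,0.066,0,-0.3],[0.002,0,0.067,0,-0.3],[0.002,0,0.067,0,-0.3]])

```text
time: 5.45
eef_pos: [0.6247, -0.0972, 0.0701]
tcp_rot: [-0.0, 1.0, -0.0, 0.001]
contact_force: [-0.1, 0.7, -2.0]
opening: 0.55
finger_force: 31.5
```

Request:
send_rows(steps=[[0,0,0.001,0,-0.3],[0,0,0.002,0,-0.3],[0,0,0.003,0,-0.3],[0,0,0.003,0,-0.3]])

```text
time: 5.85
eef_pos: [0.6246, -0.0972, 0.0678]
tcp_rot: [-0.0, 1.0, -0.0, 0.0]
contact_force: [-3.0, 0.2, 5.1]
opening: 0.553
finger_force: 32.0
```

Request:
send_rows(steps=[[0,0,0,0,0.1],[0,0,0,0,0.2],[0,0,0,0,0.3],[0,0,0,0,0.45],[0,0,0,0,0.45],[0,0,-0.01,0,0.45],[0,0,-0.04,0,0.45],[0,0,-0.08,0,0.45]])

```text
time: 6.65
eef_pos: [0.6227, -0.0965, 0.1451]
tcp_rot: [-0.0, 1.0, 0.001, -0.002]
contact_force: [0.6, -0.1, 0.5]
opening: 0.724
finger_force: 0.0
```

Request:
send_rows(steps=[[0.04,0.022,0,0,0.45],[0.08,0.044,0,0,0.45],[0.12,0.065,0,0,0.45],[0.15,0.082,0,0,0.45],[0.168,0.091,0,0,0.45],[0.168,0.091,0,0,0.45],[0.168,0.091,0,0,0.45]])

```text
time: 7.35
eef_pos: [0.4569, -0.0063, 0.1473]
tcp_rot: [-0.0, 1.0, -0.0, 0.001]
contact_force: [-0.5, -0.2, 0.2]
opening: 0.728
finger_force: 0.0
```

Run:
```python
from h import *
a=ctrl.read_camera("scene")[:,:,::-1]
cv2.imwrite("pics/c3.png",cv2.resize(a[80:280,140:440],(780,520),interpolation=2))
s=ctrl.get_state();print(s["eef_pos"],s["finger_force"],s["opening"],s["contact_force"])
```

```text
[ 0.45735806 -0.00656392  0.14733467] 0.0 0.7263437672699021 [-0.52568873  0.04787749  0.82973287]
```

View pics/c3.png

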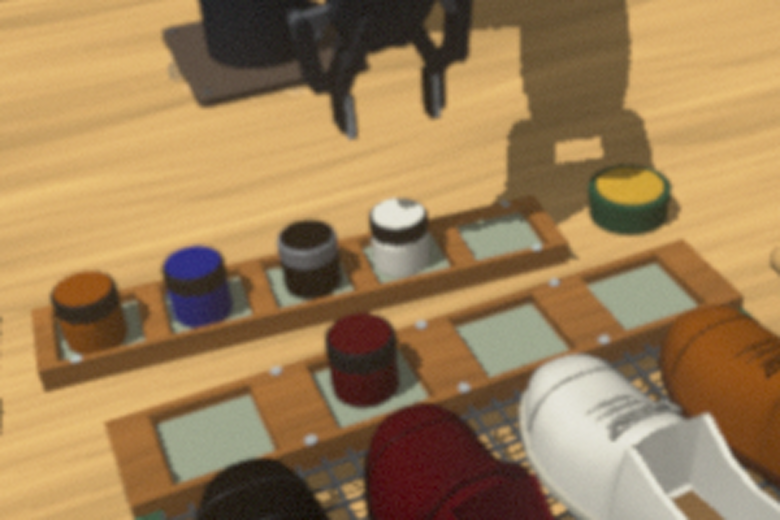

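Request:
send_rows(steps=[[0,0,0.03,0,0.45],[0,0,0.065,0,0.45],[0,0,0.09,0,0.45],[0,0,0.1,0,0.45],[0,0,0.107,0,0.45],[0,0,0.107,0,0.3],[0,0,0.107,0,0.15],[0,0,0.107,0,0],[0,0,0.107,0,-0.1],[0,0,0.107,0,-0.2],[0,0,0.107,0,-0.3]])

```text
time: 8.5
eef_pos: [0.4576, -0.0065, 0.0407]
tcp_rot: [-0.0, 1.0, -0.0, 0.002]
contact_force: [0.6, -0.5, 6.4]
opening: 0.552
finger_force: 31.4
```

Request:
send_rows(steps=[[0,0,-0.01,0,-0.3],[0,0,-0.03,0,-0.3],[0,0,-0.06,0,-0.3],[0,0,-0.09,0,-0.3],[-0.03,0.004,-0.1,0,-0.3],[-0.065,0.008,-0.1,0,-0.3],[-0.1,0.014,-0.1,0,-0.3],[-0.135,0.018,-0.1,0,-0.3],[-0.157,0.021,-0.1,0,-0.3],[-0.166,0.022,-0.1,0,-0.3],[-0.166,0.022,-0.1,0,-0.3],[-0.166,0.022,-0.1,0,-0.3]])

```text
time: 9.7
eef_pos: [0.6207, 0.0161, 0.1386]
tcp_rot: [-0.0, 1.0, 0.0, -0.001]
contact_force: [0.4, -0.2, -0.4]
opening: 0.552
finger_force: 31.2
```

Request:
send_rows(steps=[[0,0,0.02,0,-0.3],[0,0,0.04,0,-0.3],[0,0,0.055,0,-0.3],[0,0,0.062,0,-0.3],[0,0,0.064,0,-0.3],[0,0,0.066,0,-0.3],[0,0,0.067,0,-0.3],[0,0,0.067,0,-0.3]])

```text
time: 10.5
eef_pos: [0.6227, 0.0159, 0.0731]
tcp_rot: [-0.0, 1.0, -0.0, 0.001]
contact_force: [0.3, 0.4, -1.2]
opening: 0.552
finger_force: 31.2
```

Request:
send_rows(steps=[[0,0,0.001,0,-0.3],[0,0,0.002,0,-0.3],[0,0,0.003,0,-0.3],[0,0,0.003,0,-0.3]])

```text
time: 10.9
eef_pos: [0.6225, 0.016, 0.0708]
tcp_rot: [-0.0, 1.0, -0.0, 0.0]
contact_force: [-2.4, 0.2, 5.6]
opening: 0.552
finger_force: 31.7
```

Request:
send_rows(steps=[[0,0,0,0,0.1],[0,0,0,0,0.2],[0,0,0,0,0.3],[0,0,0,0,0.45],[0,0,0,0,0.45],[0,0,-0.01,0,0.45],[0,0,-0.04,0,0.45],[0,0,-0.08,0,0.45]])

```text
time: 11.7
eef_pos: [0.6205, 0.0162, 0.1482]
tcp_rot: [-0.0, 1.0, 0.0, -0.003]
contact_force: [0.6, -1.2, -0.3]
opening: 0.727
finger_force: 0.0
```

Request:
send_rows(steps=[[0.04,-0.023,0,0,0.45],[0.08,-0.046,0,0,0.45],[0.12,-0.07,0,0,0.45],[0.15,-0.09,0,0,0.45],[0.17,-0.101,0,0,0.45],[0.17,-0.101,0,0,0.45],[0.17,-0.101,0,0,0.45]])

```text
time: 12.4
eef_pos: [0.4528, -0.0854, 0.1502]
tcp_rot: [0.0, 1.0, -0.0, 0.001]
contact_force: [0.3, 0.3, -0.1]
opening: 0.725
finger_force: 0.0
```

Request:
send_rows(steps=[[0,0,0.03,0,0.45],[0,0,0.065,0,0.45],[0,0,0.09,0,0.45],[0,0,0.103,0,0.45],[0,0,0.11,0,0.45],[0,0,0.11,0,0.3],[0,0,0.11,0,0.15],[0,0,0.11,0,0],[0,0,0.11,0,-0.1],[0,0,0.11,0,-0.2],[0,0,0.11,0,-0.3]])

```text
time: 13.5
eef_pos: [0.4535, -0.0856, 0.0407]
tcp_rot: [-0.0, 1.0, -0.0, 0.002]
contact_force: [0.7, 0.5, 6.2]
opening: 0.55
finger_force: 31.6
```

Request:
send_rows(steps=[[0,0,-0.01,0,-0.3],[0,0,-0.03,0,-0.3],[0,0,-0.06,0,-0.3],[0,0,-0.09,0,-0.3],[-0.03,-0.02,-0.1,0,-0.3],[-0.065,-0.045,-0.1,0,-0.3],[-0.1,-0.07,-0.1,0,-0.3],[-0.135,-0.097,-0.1,0,-0.3],[-0.16,-0.115,-0.1,0,-0.3],[-0.173,-0.123,-0.1,0,-0.3],[-0.173,-0.123,-0.1,0,-0.3],[-0.173,-0.123,-0.1,0,-0.3]])

```text
time: 14.7
eef_pos: [0.6242, -0.2075, 0.1384]
tcp_rot: [-0.0, 1.0, 0.001, -0.001]
contact_force: [0.2, 0.1, -1.6]
opening: 0.551
finger_force: 31.3
```

Request:
send_rows(steps=[[0,0,0.02,0,-0.3],[0,0,0.04,0,-0.3],[0,0,0.055,0,-0.3],[0,0,0.062,0,-0.3],[0,0,0.064,0,-0.3],[0,0,0.066,0,-0.3],[0,0,0.067,0,-0.3],[0,0,0.067,0,-0.3]])

```text
time: 15.5
eef_pos: [0.6258, -0.2082, 0.0731]
tcp_rot: [-0.0, 1.0, -0.0, 0.001]
contact_force: [-0.1, -0.2, -1.3]
opening: 0.553
finger_force: 31.2
```

Request:
send_rows(steps=[[0,0,0.001,0,-0.3],[0,0,0.002,0,-0.3],[0,0,0.003,0,-0.3],[0,0,0.003,0,-0.3]])

```text
time: 15.9
eef_pos: [0.6256, -0.2082, 0.0708]
tcp_rot: [-0.0, 1.0, -0.0, 0.0]
contact_force: [-3.1, 0.5, 5.0]
opening: 0.55
finger_force: 31.8
```

Request:
send_rows(steps=[[0,0,0,0,0.1],[0,0,0,0,0.2],[0,0,0,0,0.3],[0,0,0,0,0.45],[0,0,0,0,0.45],[0,0,-0.01,0,0.45],[0,0,-0.04,0,0.45],[0,0,-0.08,0,0.45]])

```text
time: 16.7
eef_pos: [0.6238, -0.2073, 0.148]
tcp_rot: [-0.0, 1.0, 0.001, -0.002]
contact_force: [1.1, -0.4, 0.1]
opening: 0.724
finger_force: 0.0
```

Request:
send_rows(steps=[[0.04,-0.012,0,0,0.45],[0.08,-0.024,0,0,0.45],[0.12,-0.035,0,0,0.45],[0.16,-0.045,0,0,0.45],[0.181,-0.052,0,0,0.45],[0.181,-0.052,0,0,0.45],[0.181,-0.052,0,0,0.45]])

```text
time: 17.4
eef_pos: [0.4448, -0.2605, 0.1503]
tcp_rot: [0.0, 1.0, -0.001, 0.001]
contact_force: [-0.3, -0.5, 0.4]
opening: 0.726
finger_force: 0.0
```

Run:
```python
from h import *
a=ctrl.read_camera("scene")[:,:,::-1]
cv2.imwrite("pics/c4.png",cv2.resize(a[80:280,140:440],(780,520),interpolation=2))
s=ctrl.get_state();print(s["eef_pos"],s["finger_force"],s["opening"],s["contact_force"])
```

```text
[ 0.44525202 -0.26037324  0.1501883 ] 0.0 0.722666300776562 [1.00407378 0.04652485 0.28433139]
```

View pics/c4.png

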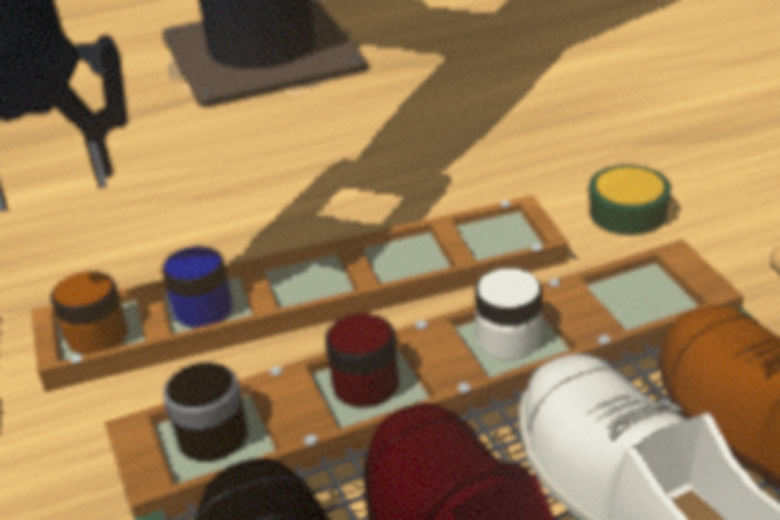

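Request:
send_rows(steps=[[0,0,0.03,0,0.45],[0,0,0.065,0,0.45],[0,0,0.09,0,0.45],[0,0,0.103,0,0.45],[0,0,0.11,0,0.45],[0,0,0.11,0,0.3],[0,0,0.11,0,0.15],[0,0,0.11,0,0],[0,0,0.11,0,-0.1],[0,0,0.11,0,-0.2],[0,0,0.11,0,-0.3]])

```text
time: 18.55
eef_pos: [0.4454, -0.2609, 0.0408]
tcp_rot: [-0.0, 1.0, -0.001, 0.001]
contact_force: [1.0, -0.1, 6.6]
opening: 0.554
finger_force: 31.6
```

Request:
send_rows(steps=[[0,0,-0.01,0,-0.3],[0,0,-0.03,0,-0.3],[0,0,-0.06,0,-0.3],[0,0,-0.09,0,-0.3],[0,0,-0.12,0,-0.3],[-0.01,0.03,-0.13,0,-0.3],[-0.02,0.065,-0.13,0,-0.3],[-0.03,0.105,-0.13,0,-0.3],[-0.04,0.145,-0.13,0,-0.3],[-0.05,0.18,-0.13,0,-0.3],[-0.06,0.2,-0.13,0,-0.3],[-0.06,0.2,-0.13,0,-0.3]])

```text
time: 19.75
eef_pos: [0.5041, -0.0577, 0.1691]
tcp_rot: [-0.002, 1.0, 0.0, -0.001]
contact_force: [0.4, 0.7, -0.3]
opening: 0.553
finger_force: 31.2
```

Request:
send_rows(steps=[[-0.015,0.025,0,0,-0.3],[-0.035,0.055,0,0,-0.3],[-0.055,0.09,0,0,-0.3],[-0.075,0.125,0,0,-0.3],[-0.095,0.155,0,0,-0.3],[-0.11,0.178,0,0,-0.3],[-0.116,0.188,0,0,-0.3],[-0.116,0.188,0,0,-0.3],[-0.116,0.188,0,0,-0.3]])

```text
time: 20.65
eef_pos: [0.6194, 0.1268, 0.1688]
tcp_rot: [-0.0, 1.0, -0.0, -0.001]
contact_force: [-0.2, 0.2, -0.3]
opening: 0.557
finger_force: 31.3
```

Now down to a TCP height of about 0.0735, then 1 mm steps.

Request:
send_rows(steps=[[0,0,0.02,0,-0.3],[0,0,0.05,0,-0.3],[0,0,0.075,0,-0.3],[0,0,0.087,0,-0.3],[0,0,0.092,0,-0.3],[0,0,0.095,0,-0.3],[0,0,0.097,0,-0.3],[0,0,0.097,0,-0.3]])

```text
time: 21.45
eef_pos: [0.6208, 0.1279, 0.0734]
tcp_rot: [-0.0, 1.0, 0.0, 0.001]
contact_force: [0.4, -0.0, -0.4]
opening: 0.55
finger_force: 31.3
```

Request:
send_rows(steps=[[0,0,0.001,0,-0.3],[0,0,0.002,0,-0.3],[0,0,0.003,0,-0.3],[0,0,0.003,0,-0.3]])

```text
time: 21.85
eef_pos: [0.6206, 0.1281, 0.0709]
tcp_rot: [-0.0, 1.0, -0.0, 0.0]
contact_force: [-2.3, 0.6, 5.4]
opening: 0.552
finger_force: 31.8
```

Contact; release, rise, and retreat to the left for a clear view.

Request:
send_rows(steps=[[0,0,0,0,0.1],[0,0,0,0,0.2],[0,0,0,0,0.3],[0,0,0,0,0.45],[0,0,0,0,0.45],[0,0,-0.01,0,0.45],[0,0,-0.04,0,0.45],[0,0,-0.08,0,0.45],[0,0,-0.12,0,0.45],[0,0,-0.15,0,0.45]])

```text
time: 22.85
eef_pos: [0.621, 0.128, 0.2234]
tcp_rot: [-0.0, 1.0, 0.0, 0.002]
contact_force: [-0.1, -0.4, 0.4]
opening: 0.724
finger_force: 0.0
```

Request:
send_rows(steps=[[0.1,0.25,0,0,0.45],[0.1,0.25,0,0,0.45],[0.1,0.25,0,0,0.45],[0.1,0.25,0,0,0.45],[0.1,0.25,0,0,0.45],[0.1,0.25,0,0,0.45],[0.1,0.25,0,0,0.45],[0.1,0.25,0,0,0.45]])

```text
time: 23.65
eef_pos: [0.52, 0.3779, 0.2198]
tcp_rot: [-0.001, 1.0, -0.0, 0.0]
contact_force: [0.1, 0.1, 0.5]
opening: 0.729
finger_force: 0.0
```

Run:
```python
from h import *
a=ctrl.read_camera("scene")[:,:,::-1];b=ctrl.read_camera("top")[:,:,::-1]
cv2.imwrite("pics/c5.png",np.vstack([cv2.resize(a[130:270,140:440],(780,364),interpolation=2),cv2.resize(b[150:225,220:480],(780,225),interpolation=2)]))
```

```text
(no output)
```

View pics/c5.png

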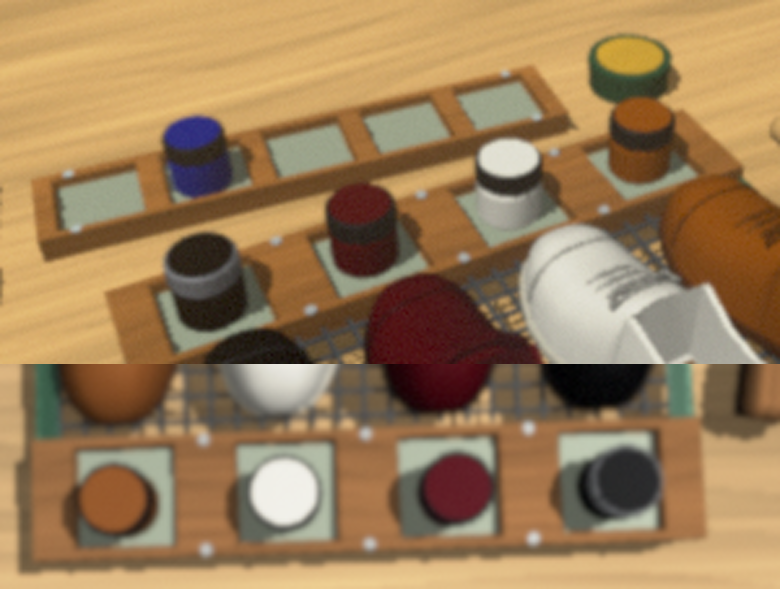

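All four jars stand flat inside their pockets, each at the shoe of its own colour. The navy jar is still in the jar rack and the shoes have not moved.

```bash
python3 -c "
from plant import ctrl
print(ctrl.sign_off())"
```

```text
the job is handed in; nothing more can be done
None
```

The job is handed in at about 24 s of the 83 s: the tan, white, burgundy and black jars each stand upright in the pocket at their own shoe, the navy jar is still in the jar rack, and the shoes look unmoved in the last pictures.

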